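# Unlock the plywood test tote and hold its gate wide

## Task

Someone needs to reach the circuit board in the plywood tote. Turn the black lock key until its white nose faces the yellow dot, then squeeze the red catch fully together and after it the green catch. Then take the blue handle, swing the gate over its ball detent to about a right angle, and finish while still holding it wide open by the handle; leave the cup, screwdriver and glue gun alone.

Things in the scene. Friction and masses are not known exactly. Their poses are not given: they have to be found in the camera images.
- tote: Fixed plywood tote, 310 mm wide, 140 deep, 90 high, open on top behind a 44 mm wide front rail. Origin: table level, in the plane of the front opening (outer side faces at y +145 and -165 mm). x points into the tote, away from the robot; y left; z up. A solid lock post, 83 mm high, stands in front at x -95 to 0, y -160 to -103 mm and carries the key.
- key_grip (a point): Middle of the lock key's black finger grip, on its vertical turning axis, 119 mm above the table. The grip is a bar 40 mm long (this point's x), 14 mm thick (its y), from 97 to 135 mm above the table. The white nose is its -x end. The orange fan plate below (top at 94 mm, reach 42 mm) turns with it and blocks the gate's end until the key is turned.
- key (a joint): Angle of the key, rad, counter-clockwise from above positive. 0: the white nose points straight at the yellow dot. It starts turned counter-clockwise by 1.05 to 1.45, so it must be turned clockwise; range -0.6 to 1.6; stays where it is left (friction 0.06 N m).
- mark (a point): Yellow dot, 12 mm wide, on top of the lock post, 37 mm from the key's axis on the robot's side (tote -x), 84 mm above the table.
- red_grip (a point): Middle between the two upright red tabs of the red catch on the tote's front rail, half-way up, 120 mm above the table. The tabs stand either side of it along this point's y (axes as the tote's): outer faces 48 mm apart, each 8 mm thick, 22 mm wide along x, from 97 to 140 mm above the table; base plate top at 96 mm. Red and green catch may change places; they are 105 mm apart.
- red_squeeze (a joint): How far each red tab has moved inwards, m: 0 latched, 0.014 fully squeezed (stop; outer faces 20 mm apart). The tabs are geared together; about 5 N moves them; they stay where left. Each carries a hook on a low arm, 38 mm forward (tote -x), before a steel lug of the gate; the hooks let the gate pass beyond about 0.010.
- green_grip (a point): As red_grip, for the green catch.
- green_squeeze (a joint): As red_squeeze, for the green catch.
- handle: Blue round handle sleeve, upright on the gate's front on a black bracket; it turns freely about its own upright axis, so the hand need not turn with the gate. Origin on its axis, at table level; z up.
- handle_grip (a point): Gripping point on the blue handle sleeve's axis, 105 mm above the table. It is 18 mm thick from 71 mm (bracket top at 70) to 126 mm above the table, with a 22 mm cap up to 132 mm. It stands 44 mm before the gate leaf, 120 mm along it from the hinge (128 mm from the hinge axis). Its own x and y axes mean nothing (it spins).
- gate_hinge (a point): Point on the gate's vertical hinge axis, at the left end of the opening, 50 mm above the table. The leaf is 218 mm long, 8 mm thick, 80 mm high (lugs to 100 mm) and runs from here to the right (tote -y) when shut. It swings out towards the robot, clockwise from above.
- gate (a joint): Gate angle, rad: 0 shut, grows as it swings out towards the robot (clockwise from above), stop at 1.65. A spring pulls it shut (0.12 N m per rad). A sprung ball in the sill makes it click at 0.6 to 0.8 (some 3 to 5 N at the handle); let go beyond the click, it falls back to rest against the ball at about 0.8, which is not wide.
- paper_cup_rim (a point): Brown paper cup, 76 mm wide, 95 mm high, upright on the table to the left; this is the centre of its mouth. Leave alone.
- screwdriver: Red-handled screwdriver, 200 mm long, lying on the table to the right; origin under its middle, x along it. Leave alone.
- glue_gun: Black and orange glue gun, about 195 mm long and 110 mm wide, 52 mm high, lying on the table to the right; origin under its body's middle. Leave alone.

How it is judged:
By the outcome, as a careful person would: the job done as asked, in the order asked, and still so for the second after the job is handed in, while the arm keeps its last pose, push and grip.
It also fails if it takes over 72 s, if anything falls off the work surface, if the arm or the gripper's body presses on something with over 40 N, if the wrist force passes 120 N, or if a joint passes its speed limit or range.

## Robot

A 6-joint arm with a two-finger parallel gripper is mounted at the origin on the work surface. World frame = base frame: x ahead of the robot, y to its left, z up, the work surface at z = 0. Lengths are in m, angles in rad, forces in N, time in s.
With the tool pointing down it reaches from about 0.35 to 0.975 m from the base axis. Payload 4.9 kg.
Tool frame: the origin (TCP) lies on the centre line of the jaws, within the pads' length; the fingertips stand 14 mm ahead of it and the grasp point (between the pads) lies 5 mm behind it; z points along the fingers, y is the line along which they close (so a half turn about z gives the same grasp; the last joint's range is limited). The gripper opens to 85 mm and grips with 20 to 120 N. Pads are 22 mm wide; open, the fingers measure 114 mm over their backs; the gripper's body (76 mm by 85 mm) begins 54 mm behind the grasp point. The pads swing forward as they close: fully open they stand 13 mm farther back than shut.
Start: joints at [-1.425, 0.053, 1.613, -0, 1.476, -0.119], TCP at [0.164, -0.603, 0.245] pointing down, gripper open.
Joint ranges: [-3.01, 3.01], [-1.01, 2.22], [0.06, 2.58], [-1.02, 4.17], [0.09, 2.62], [-3.14, 3.14]. Speed limits (rad/s): [2.57, 2.57, 3.14, 3.14, 3.14, 3.14].

## Interface

Orientations are given as a unit quaternion [x, y, z, w].
In Python, from rig import * gives the robot as it stands.
- The arm moves only by the tool arm_command, never from a script. Its argument "increments" is a list of rows, each a list of 3 entries, a list of its own where there are three numbers: the turn, a rotation vector about the tool's x, y, z in degrees, then the shift along the tool's x, y, z in mm, then the opening, from 0 (shut) to 1 (fully open). In form: [[[wx, wy, wz], [tx, ty, tz], hand], ...]. A call has 1 to 8 rows; each row shifts and turns the commanded pose from where the row before left it, along the tool's axes as they then stand; what a row does not reach is not made up. A row lasts 1/12 s, in which the tool goes at most 41.7 mm and 7.16 degrees, less where a joint would pass 70% of its speed; a pose out of reach is approached as far as the arm can. A call with a gripper value outside its range is refused whole. The fingers move at their own pace and stop on an object; "squeeze" is the grip in N (left out, the last holds). Time passes only in rows, so rows that do not move let the fingers close. It gives the time, the measured TCP pose, the force, the opening and the grip force at its end, in the units of the state.
- read_state(): the state, without advancing time (a new reading comes with each control period).
- grab_frame(name): name is "scene" or "top" or "wrist"; returns a dict with "image" (420x560x3 uint8, red, green, blue), "fov_y" (degrees; the focal length in pixels is half the picture's height over the tangent of half this angle, whatever the lens; pixels are square), "cx", "cy" (the principal point, pixels), "R" (3x3) and "t" (3): a world point X has camera coordinates R X + t. Camera axes: x right, y down, z forward; pixel columns grow to the right and rows downward; lengths in m; the calibration is good to about 2 mm. A picture is of the moment at which its call begins. There is no depth.
- finish_job(): hands the job in; it is judged then, once.
Trained networks look in the newest picture that a camera, given by its name, has taken for a name from the list of things; names that differ only in an ending like _2 or _b are one class to them, and where a whole thing is asked for, a point or a joint stands for the part that bears it (a point fixed in the world has none). Each returns a list of dicts, best first, with "p" (0 to 1); they miss things now and then, are a little off and sometimes report something else, mostly with a low value. They report only what shows in the picture. A call takes as long as a camera call.
- look_for(label, camera): "xyz" ([x, y, z] in m, in world coordinates, good to about 4 mm: the middle of the surface that is visible of it).
- cut_out(label, camera): "region" (420x560 bool, what is visible of it).
- landmark_of(label, camera): "xyz" ([x, y, z] in m, in world coordinates, good to about 4 mm: a listed point, or the origin of a listed thing).
The state is a dict: "time_s": time; "joint_positions": joint angles; "dq": joint speeds; "joint_efforts": joint torques, N m; "tcp_pos": TCP position; "ee_rot": TCP orientation; "ft_force": force on the tool from outside, world axes, zero at the start; "torque": the same for the moment, N m; "grip_width": opening from 0.0 (shut) to 1.0 (fully open); "grip_force": force on a finger pad.
Only numpy, scipy, OpenCV 4.12 (cv2) and the standard library are available. Lean on these libraries where they do the work, as an engineer would, in place of code of your own. Each camera call takes 0.05 s, during which the arm holds its last target. There are 200 camera calls.

## Working session

There is one attempt and no reset: what is moved stays moved. The work goes in short steps, Python scripts to look and compute and a tool call to move; the robot and the scene stay as the last step left them, time stands still between calls to the robot, and variables do not carry over. Pictures are saved under pics/ and viewed, at most 11 in all, crops included, and the job is handed in when it is done.

Besides the shell and the picture viewer there is one more tool, called after "Emit:" by a JSON object that holds its "fn" and its "kwargs", one argument or row to a line. arm_command: Moves the arm, as the interface text tells. Its arguments: {"type":"object","properties":{"increments":{"type":"array"},"squeeze":{"type":"number"}},"required":["increments"]}

```bash
mkdir -p pics; cat > h.py <<'E'
from rig import *
import numpy as np, cv2
from scipy.spatial.transform import Rotation as Ro
E
python3 - <<'E'
from h import *
s=read_state();print(s['tcp_pos'],s['ee_rot'],Ro.from_quat(s['ee_rot']).as_matrix().round(3).tolist(),s['time_s'],s['grip_width'])
ims=[]
for c in ['scene','top']:
    f=grab_frame(c);cv2.imwrite(f'pics/{c}0.png',f['image'][:,:,::-1])
    for l in ['tote','key_grip','mark','red_grip','green_grip','handle_grip','gate_hinge','paper_cup_rim','screwdriver','glue_gun']:
        try:
            r=landmark_of(l,c); print(c,l,[(np.round(q['xyz'],3).tolist(),round(q['p'],2)) for q in r[:2]])
        except Exception as e: print(l,e)
print(read_state()['time_s'])
E
```

```text
[ 0.16347252 -0.60261572  0.24403237] [ 9.91250491e-01  1.31990010e-01  8.42121805e-06 -1.04926434e-03] [[0.965, 0.262, -0.0], [0.262, -0.965, 0.002], [0.0, -0.002, -1.0]] 0.0 0.9978741986831017
scene tote [([0.627, -0.059, -0.002], 0.85), ([0.644, 0.019, 0.122], 0.58)]
scene key_grip [([0.602, -0.183, 0.118], 0.67)]
scene mark [([0.566, -0.185, 0.086], 0.61)]
scene red_grip [([0.643, 0.021, 0.123], 0.69)]
scene green_grip [([0.655, -0.084, 0.116], 0.75)]
scene handle_grip [([0.582, -0.062, 0.105], 0.63)]
scene gate_hinge [([0.609, 0.068, 0.053], 0.96), ([0.579, -0.059, 0.107], 0.36)]
scene paper_cup_rim [([0.497, 0.395, 0.093], 0.57)]
scene screwdriver [([0.366, -0.301, 0.001], 0.74)]
scene glue_gun [([0.614, -0.38, -0.007], 0.62)]
top tote [([0.632, -0.059, -0.0], 0.79)]
top key_grip [([0.605, -0.183, 0.12], 0.51)]
top mark [([0.562, -0.188, 0.083], 0.64)]
top red_grip [([0.639, 0.018, 0.119], 0.53)]
top green_grip [([0.658, -0.085, 0.12], 0.82), ([0.639, 0.019, 0.12], 0.47)]
top handle_grip [([0.579, -0.057, 0.104], 0.6)]
top gate_hinge [([0.608, 0.063, 0.05], 0.6)]
top paper_cup_rim [([0.498, 0.397, 0.094], 0.84)]
top screwdriver [([0.369, -0.299, 0.002], 0.86)]
top glue_gun [([0.618, -0.379, -0.002], 0.83)]
1.1
```

View pics/top0.png

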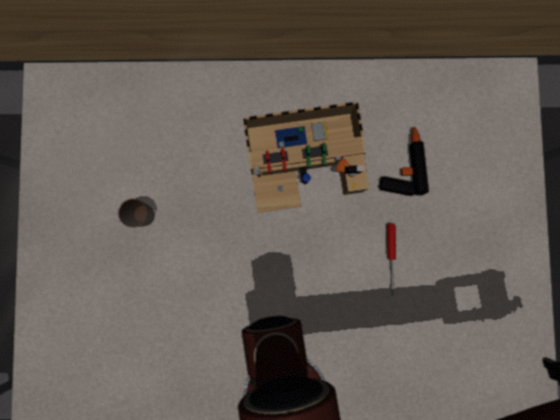

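View pics/scene0.png

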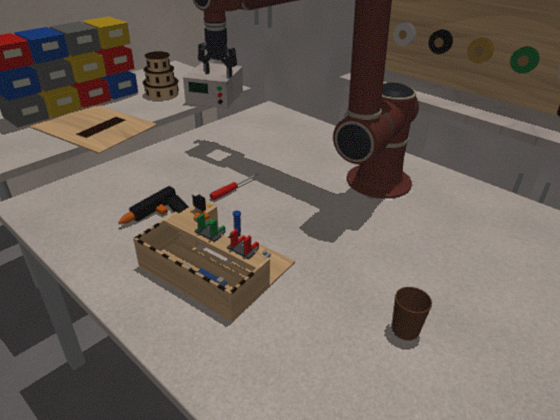

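The top view shows the tote at about (300,140) px. Red catch is left, at (276,157), and green is right, at (316,153). The key is at (352,168) with its white nose pointing right, and the blue handle at (305,177). The scene view agrees. Tote yaw is about 0.15 rad. I'll move above the scene for a closer look.

Emit:
{"fn": "arm_command", "kwargs": {
  "increments": [
    [[0, 0, 0], [32, -24, -4], 1],
    [[0, 0, 0], [32, -24, -4], 1],
    [[0, 0, 0], [32, -24, -4], 1],
    [[0, 0, 0], [32, -24, -4], 1],
    [[0, 0, 0], [32, -24, -4], 1],
    [[0, 0, 0], [32, -24, -4], 1],
    [[0, 0, 0], [32, -24, -4], 1],
    [[0, 0, 0], [32, -24, -4], 1]
  ]
}}

```text
time_s: 1.77
tcp_pos: [0.3612, -0.3492, 0.2778]
ee_rot: [0.991, 0.132, 0.0, 0.0]
ft_force: [0.2, -0.5, 0.3]
grip_width: 0.998
grip_force: 0.0
```

Emit:
{"fn": "arm_command", "kwargs": {
  "increments": [
    [[0, 0, 0], [32, -24, -4], 1],
    [[0, 0, 0], [32, -24, -4], 1],
    [[0, 0, 0], [32, -24, -4], 1],
    [[0, 0, 0], [32, -24, -4], 1],
    [[0, 0, 0], [32, -24, -4], 1],
    [[0, 0, 0], [32, -24, -4], 1],
    [[0, 0, 0], [32, -24, -4], 1],
    [[0, 0, 0], [32, -24, -4], 1]
  ]
}}

```text
time_s: 2.43
tcp_pos: [0.5582, -0.0967, 0.3098]
ee_rot: [0.991, 0.132, 0.0, 0.0]
ft_force: [0.2, 0.0, 0.6]
grip_width: 0.999
grip_force: 0.0
```

```bash
python3 - <<'E'
from h import *
s=read_state();print(s['tcp_pos'],Ro.from_quat(s['ee_rot']).as_matrix().round(3).tolist(),s['time_s'],s['joint_positions'])
f=grab_frame('wrist');cv2.imwrite('pics/w1.png',f['image'][:,:,::-1])
for l in ['tote','key_grip','mark','red_grip','green_grip','handle_grip','gate_hinge']:
    r=landmark_of(l,'wrist'); print(l,[(np.round(q['xyz'],4).tolist(),round(q['p'],2)) for q in r[:2]])
E
```

```text
[ 0.5581605  -0.09667782  0.30979624] [[0.965, 0.262, 0.001], [0.262, -0.965, -0.0], [0.001, 0.001, -1.0]] 2.4333 [-3.02814612e-01 -1.17367247e-01  1.67255713e+00 -1.17452802e-04
  1.58562616e+00  1.00289952e+00]
tote [([0.6321, -0.0575, -0.0019], 0.66)]
key_grip [([0.603, -0.1779, 0.1199], 0.64)]
mark [([0.5672, -0.1854, 0.0866], 0.89)]
red_grip [([0.6442, 0.0185, 0.1227], 0.86)]
green_grip [([0.6527, -0.0854, 0.1198], 0.9), ([0.3661, -0.3005, 0.0005], 0.63)]
handle_grip [([0.5846, -0.0608, 0.1052], 0.55), ([0.6177, -0.3809, -0.0047], 0.22)]
gate_hinge [([0.6103, 0.0678, 0.0479], 0.74)]
```

View pics/w1.png

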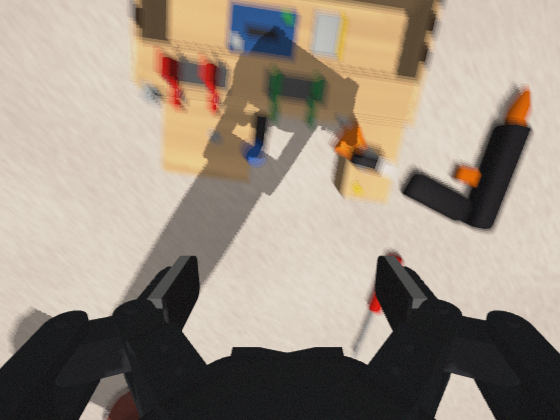

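The wrist view shows the key's black bar at (365,160) with its white nose end at (388,168), and the mark at (357,187). Red is at (190,80), green at (297,95) and the handle at (255,155). I'll refine the key angle and tote pose from these pixels.

```bash
cat >> h.py <<'E'
def plane(f,uv,z):
    h=f['image'].shape[0];fl=h/2/np.tan(np.radians(f['fov_y'])/2)
    uv=np.atleast_2d(uv).astype(float)
    d=np.c_[(uv[:,0]-f['cx'])/fl,(uv[:,1]-f['cy'])/fl,np.ones(len(uv))]@f['R']
    C=-f['R'].T@f['t'];return C+d*((z-C[2])/d[:,2])[:,None]
def proj(f,X):
    h=f['image'].shape[0];fl=h/2/np.tan(np.radians(f['fov_y'])/2)
    c=np.atleast_2d(X)@f['R'].T+f['t'];return c[:,:2]/c[:,2:]*fl+[f['cx'],f['cy']]
E
python3 - <<'E'
from h import *
f=grab_frame('wrist');print('cam',-f['R'].T@f['t'])
im=f['image'];hsv=cv2.cvtColor(im,cv2.COLOR_RGB2HSV)
y=(hsv[...,0]>24)&(hsv[...,0]<34)&(hsv[...,1]>170)
v,u=np.nonzero(y&(np.abs(np.indices(y.shape)[1]-357)<25)&(np.abs(np.indices(y.shape)[0]-187)<20));print('yellow',len(u),u.mean(),v.mean(),plane(f,[u.mean(),v.mean()],.084))
for nm,l in [('key','key_grip'),('red','red_grip'),('green','green_grip'),('h','handle_grip')]:
    r=cut_out(l,'wrist')[0];m=r['region'];v,u=np.nonzero(m);print(nm,round(r['p'],2),len(u),u.min(),u.max(),v.min(),v.max())
c=im[135:215,330:410,::-1];cv2.imwrite('pics/k1.png',cv2.resize(c,None,fx=7,fy=7,interpolation=cv2.INTER_CUBIC))
E
```

```text
cam [ 0.62743657 -0.08175645  0.43754861]
yellow 62 357.85483870967744 190.0483870967742 [[ 0.56564547 -0.18743932  0.084     ]]
key 0.72 1599 330 397 125 178
red 0.96 2307 158 229 55 115
green 0.75 2087 264 328 71 128
h 0.62 402 244 265 142 165
```

View pics/k1.png

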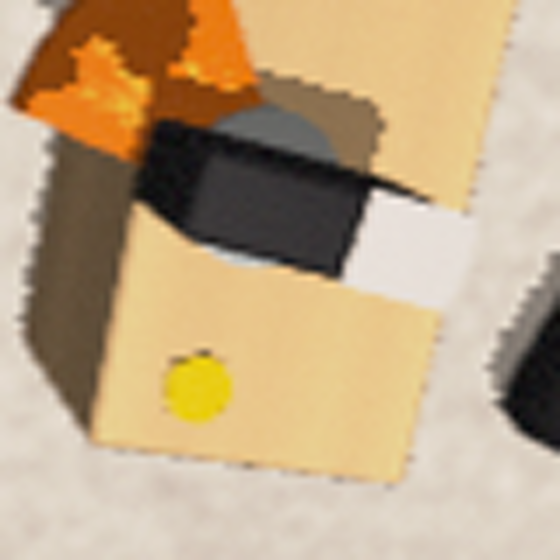

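```bash
python3 - <<'E'
from h import *
f=grab_frame('wrist')
P=lambda c,z:plane(f,np.array(c)/7+[330-.5+.5/7,135-.5+.5/7],z)[:,:2]
k=P([(205,150),(185,235),(440,308),(475,210)],.135);print(k.round(4))
c=k.mean(0);d=(k[2:].mean(0)-k[:2].mean(0));print('key centre',c,'nose dir',np.arctan2(d[1],d[0]),np.linalg.norm(d))
p=P([(95,440),(405,483),(515,0)],.083);e=p[1]-p[0];print(p.round(4),'yaw front',np.arctan2(e[0],-e[1]),np.linalg.norm(e));e=p[2]-p[1];print('yaw side',np.arctan2(e[1],e[0]))
y=np.array([.56565,-.18744]);e=c-y;print('mark->key',np.linalg.norm(e),np.arctan2(e[1],e[0]))
E
```

```text
[[ 0.6085 -0.1614]
 [ 0.5961 -0.1626]
 [ 0.5956 -0.2021]
 [ 0.6105 -0.2018]]
key centre [ 0.60269381 -0.18196438] nose dir -1.5520962098378763 0.039998047685415365
[[ 0.5524 -0.173 ]
 [ 0.5592 -0.2281]
 [ 0.6418 -0.2163]] yaw front 0.12177996345795641 0.05545359667826511
yaw side 0.14107022859739704
mark->key 0.0374463095970235 0.14675216681823533
```

Emit:
{"fn": "arm_command", "kwargs": {
  "increments": [
    [[0, 0, 0], [7, 31, 0], 0.6],
    [[0, 0, 0], [7, 31, 0], 0.6],
    [[0, 0, 0], [7, 32, 0], 0.6],
    [[0, 0, -6.9], [0, 0, 0], 0.6],
    [[0, 0, -6.9], [0, 0, 0], 0.6],
    [[0, 0, -6.9], [0, 0, 0], 0.6],
    [[0, 0, -6.9], [0, 0, 0], 0.6],
    [[0, 0, -6.9], [0, 0, 0], 0.6]
  ]
}}

```text
time_s: 3.8
tcp_pos: [0.602, -0.1841, 0.3092]
ee_rot: [0.906, 0.422, -0.0, -0.0]
ft_force: [-0.5, -1.0, 0.2]
grip_width: 0.6
grip_force: 0.0
```

Emit:
{"fn": "arm_command", "kwargs": {
  "increments": [
    [[0, 0, -6.9], [0, 0, 0], 0.6],
    [[0, 0, -6.9], [0, 0, 10], 0.6],
    [[0, 0, -6.9], [0, 0, 10], 0.6],
    [[0, 0, -6.9], [0, 0, 10], 0.6],
    [[0, 0, -6.9], [0, 0, 20], 0.6],
    [[0, 0, -6.9], [0, 0, 20], 0.6],
    [[0, 0, 0], [0, 0, 20], 0.6],
    [[0, 0, 0], [0, 0, 0], 0.6]
  ]
}}

```text
time_s: 4.47
tcp_pos: [0.5996, -0.183, 0.2138]
ee_rot: [0.701, 0.714, -0.002, -0.004]
ft_force: [-0.5, 1.1, -2.0]
grip_width: 0.599
grip_force: 0.0
```

```bash
python3 - <<'E'
from h import *
s=read_state();print(s['tcp_pos'],Ro.from_quat(s['ee_rot']).as_matrix().round(3).tolist(),s['time_s'],s['joint_positions'])
f=grab_frame('wrist');cv2.imwrite('pics/w2.png',f['image'][:,:,::-1])
for l in ['key_grip','mark','green_grip']:
    r=landmark_of(l,'wrist'); print(l,[(np.round(q['xyz'],4).tolist(),round(q['p'],2)) for q in r[:2]])
E
```

```text
[ 0.59961922 -0.18298585  0.21382747] [[-0.018, 1.0, -0.008], [1.0, 0.018, 0.003], [0.004, -0.008, -1.0]] 4.4667 [-4.14806631e-01  8.31178127e-02  1.63401665e+00 -5.04935970e-05
  1.43317187e+00 -4.33042573e-01]
key_grip [([0.6023, -0.1799, 0.1185], 0.74)]
mark [([0.5684, -0.184, 0.0851], 0.92)]
green_grip [([0.6512, -0.0856, 0.119], 0.6)]
```

View pics/w2.png

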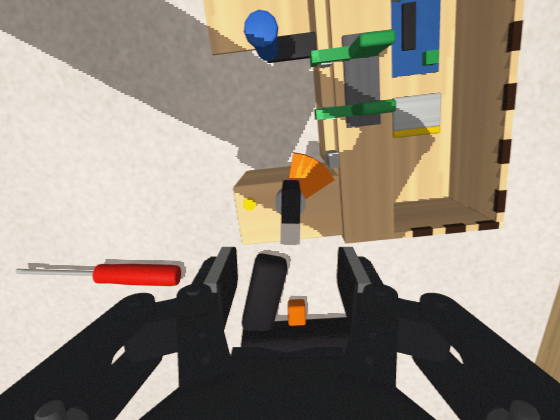

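The wrist view shows the key bar at (290,205), aligned with the jaws and nose end down at (290,240). The mark is at (249,204). I'll descend and grip.

Emit:
{"fn": "arm_command", "kwargs": {
  "increments": [
    [[0, 0, 0], [1, 1, 20], 0.6],
    [[0, 0, 0], [0, 0, 20], 0.6],
    [[0, 0, 0], [0, 0, 20], 0.6],
    [[0, 0, 0], [0, 0, 20], 0.6],
    [[0, 0, 0], [0, 0, 10], 0.6],
    [[0, 0, 0], [0, 0, 0], 0.6],
    [[0, 0, 0], [0, 0, 0], 0.6]
  ]
}}

```text
time_s: 5.25
tcp_pos: [0.6036, -0.183, 0.1303]
ee_rot: [0.7, 0.714, 0.0, 0.0]
ft_force: [-0.4, -0.1, 0.1]
grip_width: 0.597
grip_force: 0.0
```

Emit:
{"fn": "arm_command", "kwargs": {
  "increments": [
    [[0, 0, 0], [0, 0, 0], 0],
    [[0, 0, 0], [0, 0, 0], 0],
    [[0, 0, 0], [0, 0, 0], 0],
    [[0, 0, 0], [0, 0, 0], 0],
    [[0, 0, 0], [0, 0, 0], 0],
    [[0, 0, 0], [0, 0, 0], 0],
    [[0, 0, 0], [0, 0, 0], 0],
    [[0, 0, 0], [0, 0, 0], 0]
  ],
  "squeeze": 30
}}

```text
time_s: 5.92
tcp_pos: [0.6019, -0.1833, 0.1314]
ee_rot: [0.7, 0.714, -0.002, -0.001]
ft_force: [-8.6, 0.1, 8.0]
grip_width: 0.152
grip_force: 31.4
```

```bash
python3 - <<'E'
from h import *
s=read_state();print(s['tcp_pos'],Ro.from_quat(s['ee_rot']).as_matrix().round(3).tolist(),s['time_s'],s['joint_positions'],s['ft_force'],s['torque'])
E
```

```text
[ 0.60188967 -0.18333948  0.1313714 ] [[-0.019, 1.0, -0.004], [1.0, 0.019, -0.001], [-0.001, -0.004, -1.0]] 5.9167 [-0.412922    0.15719186  1.69673496 -0.00234937  1.29052575 -0.43097373] [-8.56179327  0.10902334  7.98203639] [ 0.02058628  1.49231206 -0.0225151 ]
```

Emit:
{"fn": "arm_command", "kwargs": {
  "increments": [
    [[0, 0, 0], [0, 0, 0], 0.4],
    [[0, 0, 0], [1, -1.5, 0], 0.4],
    [[0, 0, 0], [0, 0, 5], 0.4],
    [[0, 0, 0], [0, 0, 6], 0.4],
    [[0, 0, 0], [0, 0, 0], 0],
    [[0, 0, 0], [0, 0, 0], 0],
    [[0, 0, 0], [0, 0, 0], 0],
    [[0, 0, 0], [0, 0, 0], 0]
  ]
}}

```text
time_s: 6.58
tcp_pos: [0.6012, -0.1814, 0.117]
ee_rot: [0.7, 0.714, -0.0, -0.001]
ft_force: [2.7, -0.2, -5.7]
grip_width: 0.159
grip_force: 32.5
```

Emit:
{"fn": "arm_command", "kwargs": {
  "increments": [
    [[0, 0, 0], [0, 0, 0], 0],
    [[0, 0, 0], [0, 0, 0], 0]
  ]
}}

```text
time_s: 6.75
tcp_pos: [0.6012, -0.1814, 0.117]
ee_rot: [0.7, 0.714, -0.0, -0.001]
ft_force: [2.8, 0.1, -9.8]
grip_width: 0.161
grip_force: 32.1
```

Emit:
{"fn": "arm_command", "kwargs": {
  "increments": [
    [[0, 0, 5.2], [0, 0, 0], 0],
    [[0, 0, 5.2], [0, 0, 0], 0],
    [[0, 0, 5.2], [0, 0, 0], 0],
    [[0, 0, 5.2], [0, 0, 0], 0],
    [[0, 0, 5.2], [0, 0, 0], 0],
    [[0, 0, 5.2], [0, 0, 0], 0],
    [[0, 0, 5.2], [0, 0, 0], 0],
    [[0, 0, 5.2], [0, 0, 0], 0]
  ]
}}

```text
time_s: 7.42
tcp_pos: [0.6014, -0.1814, 0.1171]
ee_rot: [0.909, 0.417, 0.0, -0.0]
ft_force: [3.7, -0.6, -9.2]
grip_width: 0.158
grip_force: 32.0
```

Emit:
{"fn": "arm_command", "kwargs": {
  "increments": [
    [[0, 0, 5.2], [0, 0, 0], 0],
    [[0, 0, 5.2], [0, 0, 0], 0],
    [[0, 0, 5.2], [0, 0, 0], 0],
    [[0, 0, 5.2], [0, 0, 0], 0],
    [[0, 0, 5.2], [0, 0, 0], 0],
    [[0, 0, 5.2], [0, 0, 0], 0],
    [[0, 0, 5.2], [0, 0, 0], 0],
    [[0, 0, 5.2], [0, 0, 0], 0]
  ]
}}

```text
time_s: 8.08
tcp_pos: [0.6015, -0.1816, 0.117]
ee_rot: [0.998, 0.067, 0.0, -0.0]
ft_force: [4.3, -1.3, -10.5]
grip_width: 0.161
grip_force: 32.0
```

Emit:
{"fn": "arm_command", "kwargs": {
  "increments": [
    [[0, 0, 0], [0, 0, 0], 0],
    [[0, 0, 0], [0, 0, 0], 0],
    [[0, 0, 0], [0, 0, 0], 0],
    [[0, 0, 0], [0, 0, 0], 0]
  ]
}}

```text
time_s: 8.42
tcp_pos: [0.6016, -0.1816, 0.1171]
ee_rot: [0.998, 0.069, 0.0, -0.0]
ft_force: [5.3, -1.2, -11.7]
grip_width: 0.157
grip_force: 31.9
```

```bash
python3 - <<'E'
from h import *
s=read_state();print(s['tcp_pos'],Ro.from_quat(s['ee_rot']).as_matrix().round(3).tolist(),s['time_s'],s['joint_positions'],s['ft_force'],s['torque'])
f=grab_frame('wrist');cv2.imwrite('pics/w3.png',f['image'][:,:,::-1])
E
```

```text
[ 0.60155296 -0.18158404  0.11706154] [[0.99, 0.139, 0.0], [0.139, -0.99, 0.001], [0.0, -0.001, -1.0]] 8.4167 [-4.11807999e-01  1.68692306e-01  1.70955370e+00  7.04734574e-04
  1.26328880e+00  1.01966982e+00] [  5.34218805  -1.1568348  -11.74559807] [-0.03254344 -0.91456651 -0.07649008]
```

View pics/w3.png

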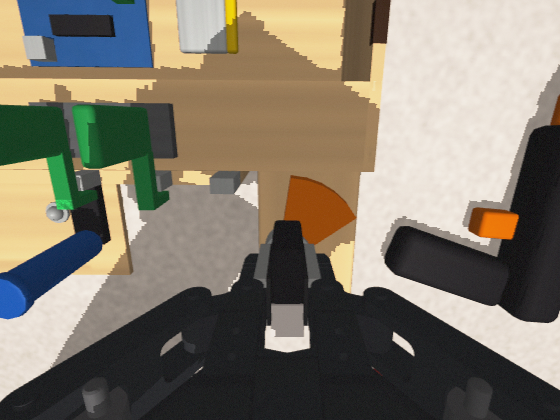

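The key bar at (287,270) now lines up with the image column direction, and the rail edges run parallel to the image rows. I'll release, rise and check.

Emit:
{"fn": "arm_command", "kwargs": {
  "increments": [
    [[0, 0, 0], [0, 0, 0], 0.5],
    [[0, 0, 0], [0, 0, 0], 0.5],
    [[0, 0, 0], [0, 0, -10], 0.5],
    [[0, 0, 0], [0, 0, -30], 0.5],
    [[0, 0, 0], [0, 0, -30], 0.8],
    [[0, 0, 0], [-10, -20, -30], 0.8],
    [[0, 0, 0], [-10, -20, 0], 0.8],
    [[0, 0, 0], [0, 0, 0], 0.8]
  ]
}}

```text
time_s: 9.13
tcp_pos: [0.5769, -0.1435, 0.2239]
ee_rot: [0.998, 0.07, 0.003, 0.001]
ft_force: [-0.0, -0.0, -1.7]
grip_width: 0.798
grip_force: 0.0
```

Emit:
{"fn": "arm_command", "kwargs": {
  "increments": [
    [[0, 0, 0], [0, 0, 0], 0.8],
    [[0, 0, 0], [0, 0, 0], 0.8],
    [[0, 0, 0], [0, 0, 0], 0.8]
  ]
}}

```text
time_s: 9.38
tcp_pos: [0.5762, -0.1454, 0.2179]
ee_rot: [0.998, 0.068, -0.0, -0.0]
ft_force: [-0.8, -0.3, -0.2]
grip_width: 0.799
grip_force: 0.0
```

```bash
python3 - <<'E'
from h import *
s=read_state();print(s['tcp_pos'],Ro.from_quat(s['ee_rot']).as_matrix().round(3).tolist(),s['time_s'])
f=grab_frame('wrist');cv2.imwrite('pics/w4.png',f['image'][:,:,::-1]);print(-f['R'].T@f['t'])
for l in ['key_grip','mark','red_grip','green_grip','handle_grip','gate_hinge','tote']:
    r=landmark_of(l,'wrist'); print(l,[(np.round(q['xyz'],4).tolist(),round(q['p'],2)) for q in r[:2]])
E
```

```text
[ 0.57617082 -0.14540471  0.2178677 ] [[0.991, 0.137, -0.001], [0.137, -0.991, 0.0], [-0.001, -0.0, -1.0]] 9.3833
[ 0.64890547 -0.13650124  0.34625156]
key_grip [([0.6032, -0.179, 0.119], 0.69)]
mark [([0.5665, -0.1847, 0.0875], 0.86)]
red_grip [([0.6409, 0.0182, 0.1209], 0.75)]
green_grip [([0.6491, -0.086, 0.1197], 0.97)]
handle_grip [([0.5826, -0.0602, 0.1086], 0.59)]
gate_hinge [([0.6118, 0.0683, 0.048], 0.8)]
tote [([0.6259, -0.0589, 0.0008], 0.59), ([0.6407, 0.0208, 0.1227], 0.34)]
```

View pics/w4.png

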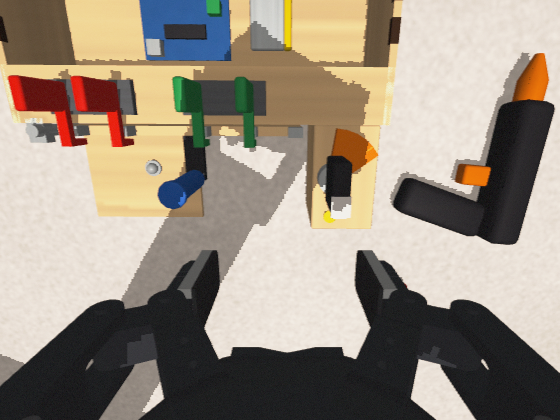

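The key's white nose at (340,208) now points down-image at the yellow dot at (330,215). Red tabs are at (40,95) and (95,95), green at (188,95) and (243,95), handle at (172,192). Red catch next.

Emit:
{"fn": "arm_command", "kwargs": {
  "increments": [
    [[0, 0, 0], [17, -31, 0], 0.9],
    [[0, 0, 0], [17, -31, 0], 0.9],
    [[0, 0, 0], [17, -31, 0], 0.9],
    [[0, 0, 0], [17, -31, 0], 0.9],
    [[0, 0, 0], [17, -31, 0], 0.9],
    [[0, 0, 0], [0, 0, 0], 0.9],
    [[0, 0, 0], [0, 0, 15], 0.9],
    [[0, 0, 0], [0, 0, 15], 0.9]
  ]
}}

```text
time_s: 10.45
tcp_pos: [0.6398, 0.02, 0.1882]
ee_rot: [0.998, 0.069, 0.001, 0.0]
ft_force: [0.4, 0.2, -0.7]
grip_width: 0.904
grip_force: 0.0
```

```bash
python3 - <<'E'
from h import *
s=read_state();print(s['tcp_pos'],Ro.from_quat(s['ee_rot']).as_matrix().round(3).tolist(),s['time_s'])
f=grab_frame('wrist');cv2.imwrite('pics/w5.png',f['image'][:,:,::-1])
for l in ['red_grip','green_grip','handle_grip']:
    r=landmark_of(l,'wrist'); print(l,[(np.round(q['xyz'],4).tolist(),round(q['p'],2)) for q in r[:2]])
r=landmark_of('red_grip','top'); print([(np.round(q['xyz'],4).tolist(),round(q['p'],2)) for q in r[:2]])
E
```

```text
[0.63980218 0.02004667 0.18820752] [[0.991, 0.137, 0.002], [0.137, -0.991, -0.001], [0.002, 0.001, -1.0]] 10.45
red_grip [([0.645, 0.0216, 0.1214], 0.92)]
green_grip [([0.6501, -0.0821, 0.1193], 0.67), ([0.6279, -0.0576, -0.0021], 0.47)]
handle_grip [([0.5846, -0.0595, 0.1049], 0.79)]
[([0.6389, 0.0178, 0.1193], 0.53)]
```

View pics/w5.png

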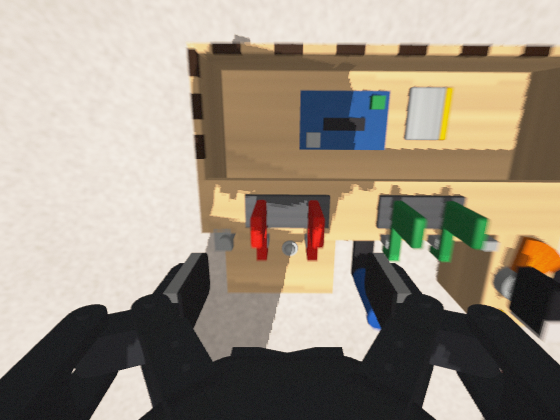

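Red tabs at (260,230) and (316,230) are centred between the fingers (centre column about 289). Descend and squeeze.

Emit:
{"fn": "arm_command", "kwargs": {
  "increments": [
    [[0, 0, 0], [1, 0, 15], 0.9],
    [[0, 0, 0], [1, 0, 15], 0.9],
    [[0, 0, 0], [0, 0, 15], 0.9],
    [[0, 0, 0], [0, 0, 15], 0.9],
    [[0, 0, 0], [0, 0, 3], 0.9],
    [[0, 0, 0], [0, 0, 0], 0.9],
    [[0, 0, 0], [0, 0, 0], 0.9]
  ]
}}

```text
time_s: 11.28
tcp_pos: [0.6411, 0.0206, 0.1248]
ee_rot: [0.998, 0.069, -0.0, -0.0]
ft_force: [0.5, 0.2, -0.1]
grip_width: 0.9
grip_force: 0.0
```

Emit:
{"fn": "arm_command", "kwargs": {
  "increments": [
    [[0, 0, 0], [0, 0, 0], 0],
    [[0, 0, 0], [0, 0, 0], 0],
    [[0, 0, 0], [0, 0, 0], 0],
    [[0, 0, 0], [0, 0, 0], 0],
    [[0, 0, 0], [0, 0, 0], 0],
    [[0, 0, 0], [0, 0, 0], 0],
    [[0, 0, 0], [0, 0, 0], 0],
    [[0, 0, 0], [0, 0, 0], 0]
  ]
}}

```text
time_s: 11.95
tcp_pos: [0.6424, 0.0204, 0.1274]
ee_rot: [0.998, 0.068, 0.002, 0.0]
ft_force: [-0.7, 0.3, 7.2]
grip_width: 0.208
grip_force: 31.7
```

Emit:
{"fn": "arm_command", "kwargs": {
  "increments": [
    [[0, 0, 0], [0, 0, 0], 0],
    [[0, 0, 0], [0, 0, 0], 0],
    [[0, 0, 0], [0, 0, 0], 0],
    [[0, 0, 0], [0, 0, 0], 0],
    [[0, 0, 0], [0, 0, 0], 0],
    [[0, 0, 0], [0, 0, 0], 0]
  ]
}}

```text
time_s: 12.45
tcp_pos: [0.6424, 0.0204, 0.1274]
ee_rot: [0.998, 0.068, 0.002, 0.0]
ft_force: [-1.0, -0.1, 6.7]
grip_width: 0.209
grip_force: 31.7
```

Fully squeezed (about 18 mm). On to green, 105 mm along tool +y.

Emit:
{"fn": "arm_command", "kwargs": {
  "increments": [
    [[0, 0, 0], [0, 0, 0], 0.9],
    [[0, 0, 0], [0, 0, 0], 0.9],
    [[0, 0, 0], [0, 0, 0], 0.9],
    [[0, 0, 0], [0, 0, 0], 0.9],
    [[0, 0, 0], [0, 0, -20], 0.9],
    [[0, 0, 0], [0, 0, -22], 0.9],
    [[0, 0, 0], [0, 0, -22], 0.9],
    [[0, 0, 0], [0, 0, 0], 0.9]
  ]
}}

```text
time_s: 13.12
tcp_pos: [0.6438, 0.0204, 0.1949]
ee_rot: [0.998, 0.069, 0.004, 0.001]
ft_force: [0.9, -0.7, 1.5]
grip_width: 0.901
grip_force: 0.0
```

Emit:
{"fn": "arm_command", "kwargs": {
  "increments": [
    [[0, 0, 0], [0, 35, 0], 0.9],
    [[0, 0, 0], [0, 35, 0], 0.9],
    [[0, 0, 0], [0, 35, 0], 0.9],
    [[0, 0, 0], [0, 0, 0], 0.9],
    [[0, 0, 0], [0, 0, 0], 0.9],
    [[0, 0, 0], [0, 0, 0], 0.9]
  ]
}}

```text
time_s: 13.62
tcp_pos: [0.6551, -0.0832, 0.1882]
ee_rot: [0.998, 0.068, -0.001, -0.0]
ft_force: [-0.3, 0.5, 0.6]
grip_width: 0.899
grip_force: 0.0
```

```bash
python3 - <<'E'
from h import *
s=read_state();print(s['tcp_pos'],Ro.from_quat(s['ee_rot']).as_matrix().round(3).tolist(),s['time_s'])
f=grab_frame('wrist');cv2.imwrite('pics/w6.png',f['image'][:,:,::-1])
for l in ['red_grip','green_grip','handle_grip']:
    r=landmark_of(l,'wrist'); print(l,[(np.round(q['xyz'],4).tolist(),round(q['p'],2)) for q in r[:2]])
E
```

```text
[ 0.65513547 -0.08322129  0.18822205] [[0.991, 0.137, -0.001], [0.137, -0.991, 0.001], [-0.001, -0.001, -1.0]] 13.6167
red_grip [([0.6435, 0.0194, 0.1241], 0.81)]
green_grip [([0.6513, -0.0844, 0.1196], 0.91)]
handle_grip [([0.5865, -0.061, 0.1025], 0.89)]
```

View pics/w6.png

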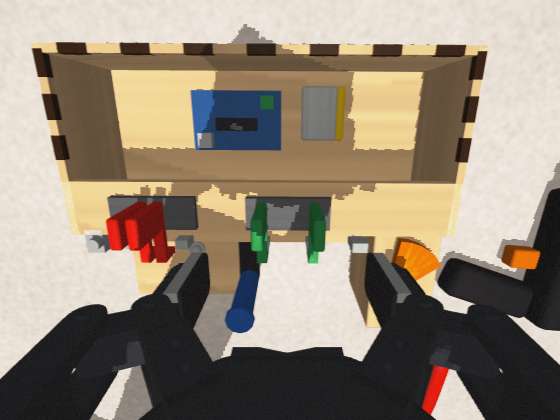

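The red tabs at (137,225) are now together. Green at (260,230) and (316,230) is centred between the fingers. Squeeze green.

Emit:
{"fn": "arm_command", "kwargs": {
  "increments": [
    [[0, 0, 0], [0, 0, 15], 0.9],
    [[0, 0, 0], [0, 0, 15], 0.9],
    [[0, 0, 0], [0, 0, 15], 0.9],
    [[0, 0, 0], [0, 0, 15], 0.9],
    [[0, 0, 0], [0, 0, 3], 0.9],
    [[0, 0, 0], [0, 0, 0], 0.9],
    [[0, 0, 0], [0, 0, 0], 0.9]
  ]
}}

```text
time_s: 14.4
tcp_pos: [0.6554, -0.0835, 0.1257]
ee_rot: [0.998, 0.069, -0.0, -0.0]
ft_force: [0.5, 0.2, 0.5]
grip_width: 0.902
grip_force: 0.0
```

Emit:
{"fn": "arm_command", "kwargs": {
  "increments": [
    [[0, 0, 0], [0, 0, 0], 0],
    [[0, 0, 0], [0, 0, 0], 0],
    [[0, 0, 0], [0, 0, 0], 0],
    [[0, 0, 0], [0, 0, 0], 0],
    [[0, 0, 0], [0, 0, 0], 0],
    [[0, 0, 0], [0, 0, 0], 0],
    [[0, 0, 0], [0, 0, 0], 0],
    [[0, 0, 0], [0, 0, 0], 0]
  ]
}}

```text
time_s: 15.07
tcp_pos: [0.6567, -0.0837, 0.1285]
ee_rot: [0.998, 0.069, 0.001, 0.0]
ft_force: [-0.8, -0.2, 6.2]
grip_width: 0.211
grip_force: 31.7
```

Emit:
{"fn": "arm_command", "kwargs": {
  "increments": [
    [[0, 0, 0], [0, 0, 0], 0],
    [[0, 0, 0], [0, 0, 0], 0],
    [[0, 0, 0], [0, 0, 0], 0],
    [[0, 0, 0], [0, 0, 0], 0],
    [[0, 0, 0], [0, 0, 0], 0],
    [[0, 0, 0], [0, 0, 0], 0]
  ]
}}

```text
time_s: 15.57
tcp_pos: [0.6567, -0.0837, 0.1285]
ee_rot: [0.998, 0.068, 0.001, 0.0]
ft_force: [-0.3, 0.6, 6.6]
grip_width: 0.204
grip_force: 31.7
```

Emit:
{"fn": "arm_command", "kwargs": {
  "increments": [
    [[0, 0, 0], [0, 0, 0], 0.9],
    [[0, 0, 0], [0, 0, 0], 0.9],
    [[0, 0, 0], [0, 0, 0], 0.9],
    [[0, 0, 0], [0, 0, 0], 0.9],
    [[0, 0, 0], [0, 0, -20], 0.9],
    [[0, 0, 0], [0, 0, -22], 0.9],
    [[0, 0, 0], [0, 0, -22], 0.9],
    [[0, 0, 0], [0, 0, 0], 0.9]
  ]
}}

```text
time_s: 16.23
tcp_pos: [0.6581, -0.0841, 0.1959]
ee_rot: [0.998, 0.069, 0.004, 0.001]
ft_force: [0.8, -0.3, 1.1]
grip_width: 0.899
grip_force: 0.0
```

Emit:
{"fn": "arm_command", "kwargs": {
  "increments": [
    [[0, 0, 0], [-23, -11, 0], 0.7],
    [[0, 0, 0], [-23, -11, 0], 0.7],
    [[0, 0, 0], [-23, -11, 0], 0.7],
    [[0, 0, 0], [0, 0, 0], 0.7],
    [[0, 0, 0], [0, 0, 0], 0.7],
    [[0, 0, 0], [0, 0, 0], 0.7]
  ]
}}

```text
time_s: 16.73
tcp_pos: [0.583, -0.0604, 0.1901]
ee_rot: [0.998, 0.069, 0.0, 0.0]
ft_force: [0.1, -0.4, -0.3]
grip_width: 0.7
grip_force: 0.0
```

```bash
python3 - <<'E'
from h import *
s=read_state();print(s['tcp_pos'],Ro.from_quat(s['ee_rot']).as_matrix().round(3).tolist(),s['time_s'])
f=grab_frame('wrist');cv2.imwrite('pics/w7.png',f['image'][:,:,::-1])
for l in ['red_grip','green_grip','handle_grip','gate_hinge','key_grip','mark']:
    r=landmark_of(l,'wrist'); print(l,[(np.round(q['xyz'],4).tolist(),round(q['p'],2)) for q in r[:2]])
E
```

```text
[ 0.58303046 -0.06039902  0.19007298] [[0.991, 0.137, 0.0], [0.137, -0.991, -0.0], [0.0, 0.0, -1.0]] 16.7333
red_grip [([0.6456, 0.0201, 0.1229], 0.61)]
green_grip [([0.6518, -0.0829, 0.1197], 0.56)]
handle_grip [([0.5875, -0.0576, 0.1051], 0.95)]
gate_hinge [([0.6095, 0.0679, 0.0481], 0.64), ([0.6536, -0.0841, 0.121], 0.44)]
key_grip [([0.6012, -0.1788, 0.1193], 0.78)]
mark [([0.5684, -0.1823, 0.0851], 0.94)]
```

View pics/w7.png

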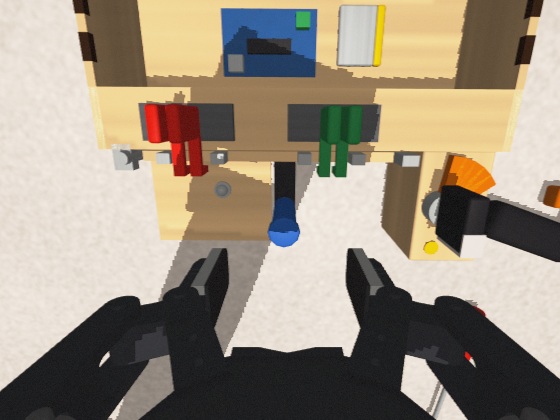

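Both catches are together, red at (173,135) and green at (340,135). The handle cap at (284,232) is centred between the fingers. Descend and grip it.

Emit:
{"fn": "arm_command", "kwargs": {
  "increments": [
    [[0, 0, 0], [2, 0, 20], 0.7],
    [[0, 0, 0], [0, 0, 20], 0.7],
    [[0, 0, 0], [0, 0, 20], 0.7],
    [[0, 0, 0], [0, 0, 20], 0.7],
    [[0, 0, 0], [0, 0, 13], 0.7],
    [[0, 0, 0], [0, 0, 0], 0.7],
    [[0, 0, 0], [0, 0, 0], 0.7]
  ]
}}

```text
time_s: 17.67
tcp_pos: [0.5844, -0.0599, 0.0967]
ee_rot: [0.998, 0.069, -0.001, -0.0]
ft_force: [0.4, -0.7, 0.2]
grip_width: 0.696
grip_force: 0.0
```

Emit:
{"fn": "arm_command", "kwargs": {
  "increments": [
    [[0, 0, 0], [0, 0, 0], 0],
    [[0, 0, 0], [0, 0, 0], 0],
    [[0, 0, 0], [0, 0, 0], 0],
    [[0, 0, 0], [0, 0, 0], 0],
    [[0, 0, 0], [0, 0, 0], 0],
    [[0, 0, 0], [0, 0, 0], 0],
    [[0, 0, 0], [0, 0, 0], 0],
    [[0, 0, 0], [0, 0, 0], 0]
  ],
  "squeeze": 50
}}

```text
time_s: 18.33
tcp_pos: [0.5855, -0.0581, 0.0991]
ee_rot: [0.998, 0.069, 0.001, -0.002]
ft_force: [-0.5, 7.7, 5.4]
grip_width: 0.2
grip_force: 47.2
```

```bash
python3 - <<'E'
import numpy as np
t=np.arange(25)*.065
p=np.c_[-44*np.cos(t)-120*np.sin(t),-(44*np.sin(t)-120*np.cos(t))]
r=p.round(1);print(np.diff(r,axis=0).round(1).tolist())
E
```

```text
[[-7.7, -3.1], [-7.5, -3.6], [-7.2, -4.1], [-7.0, -4.5], [-6.6, -5.0], [-6.3, -5.4], [-6.0, -5.8], [-5.5, -6.2], [-5.1, -6.6], [-4.8, -6.8], [-4.2, -7.1], [-3.8, -7.4], [-3.3, -7.7], [-2.7, -7.8], [-2.3, -8.0], [-1.8, -8.1], [-1.2, -8.2], [-0.7, -8.3], [-0.1, -8.3], [0.4, -8.3], [0.9, -8.2], [1.5, -8.2], [2.0, -8.1], [2.5, -7.9]]
```

Emit:
{"fn": "arm_command", "kwargs": {
  "increments": [
    [[0, 0, 0], [-7.7, -3, 0], 0],
    [[0, 0, 0], [-7.5, -3.6, 0], 0],
    [[0, 0, 0], [-7.2, -4, 0], 0],
    [[0, 0, 0], [-7, -4.5, 0], 0],
    [[0, 0, 0], [0, 0, 0], 0]
  ]
}}

```text
time_s: 18.75
tcp_pos: [0.5546, -0.0469, 0.0993]
ee_rot: [0.998, 0.069, 0.003, -0.002]
ft_force: [3.4, 7.5, -1.1]
grip_width: 0.203
grip_force: 47.5
```

Emit:
{"fn": "arm_command", "kwargs": {
  "increments": [
    [[0, 0, 0], [-6.6, -5, 0], 0],
    [[0, 0, 0], [-6.3, -5.4, 0], 0],
    [[0, 0, 0], [-6, -5.8, 0], 0],
    [[0, 0, 0], [-5.5, -6.2, 0], 0],
    [[0, 0, 0], [-5.1, -6.6, 0], 0],
    [[0, 0, 0], [-4.8, -6.8, 0], 0],
    [[0, 0, 0], [-4.2, -7.1, 0], 0],
    [[0, 0, 0], [-3.8, -7.4, 0], 0]
  ]
}}

```text
time_s: 19.42
tcp_pos: [0.5071, -0.0045, 0.0993]
ee_rot: [0.998, 0.068, 0.004, -0.0]
ft_force: [5.7, 2.2, -1.6]
grip_width: 0.202
grip_force: 47.7
```

Emit:
{"fn": "arm_command", "kwargs": {
  "increments": [
    [[0, 0, 0], [-3.3, -7.7, 0], 0],
    [[0, 0, 0], [-2.7, -7.8, 0], 0],
    [[0, 0, 0], [-2.3, -8, 0], 0],
    [[0, 0, 0], [-1.8, -8.1, 0], 0],
    [[0, 0, 0], [-1.2, -8.2, 0], 0],
    [[0, 0, 0], [0, 0, 0], 0]
  ]
}}

```text
time_s: 19.92
tcp_pos: [0.4897, 0.0339, 0.0992]
ee_rot: [0.998, 0.069, 0.003, 0.0]
ft_force: [5.0, 0.5, 2.6]
grip_width: 0.2
grip_force: 48.2
```

```bash
cat > g.py <<'E'
from h import *
s=read_state();p=s['tcp_pos'][:2]
H=np.array([.6122,.0664]);x=np.array([.991,.137]);y=np.array([-.137,.991])
d=p-H;a=np.array([d@x,d@y]);th=np.arctan2(-120,-44)-np.arctan2(a[1],a[0]);print('rel',a,'r',np.hypot(*a),'theta',th%(2*np.pi),s['tcp_pos'],s['ft_force'],s['grip_width'],s['time_s'])
E
python3 g.py
```

```text
rel [-0.12585789 -0.01540409] r 0.12679706076134042 theta 1.097564502038889 [0.48968933 0.03391962 0.09919793] [4.96551063 0.45261746 2.56823489] 0.20049534126257185 19.9167
```

Emit:
{"fn": "arm_command", "kwargs": {
  "increments": [
    [[0, 0, 0], [-0.7, -8.3, 0], 0],
    [[0, 0, 0], [-0.1, -8.3, 0], 0],
    [[0, 0, 0], [0.4, -8.3, 0], 0],
    [[0, 0, 0], [0.9, -8.2, 0], 0],
    [[0, 0, 0], [1.5, -8.2, 0], 0],
    [[0, 0, 0], [2, -8, 0], 0],
    [[0, 0, 0], [2.5, -8, 0], 0],
    [[0, 0, 0], [0, 0, 0], 0]
  ]
}}

```text
time_s: 20.58
tcp_pos: [0.4878, 0.0914, 0.0991]
ee_rot: [0.998, 0.069, 0.001, 0.0]
ft_force: [0.9, -1.2, 7.9]
grip_width: 0.195
grip_force: 48.4
```

Emit:
{"fn": "arm_command", "kwargs": {
  "increments": [
    [[0, 0, 0], [0, 0, 0], 0],
    [[0, 0, 0], [0, 0, 0], 0],
    [[0, 0, 0], [0, 0, 0], 0]
  ]
}}

```text
time_s: 20.83
tcp_pos: [0.4876, 0.0906, 0.0991]
ee_rot: [0.998, 0.069, 0.001, 0.001]
ft_force: [2.0, -1.8, 8.3]
grip_width: 0.2
grip_force: 48.4
```

```bash
python3 g.py; python3 - <<'E'
from h import *
f=grab_frame('wrist')['image'][:,:,::-1];g=grab_frame('top')['image'][60:260,200:460,::-1]
cv2.imwrite('pics/w8.png',np.hstack([cv2.resize(f,(400,300)),cv2.resize(g,(390,300),interpolation=cv2.INTER_CUBIC)]))
for c in ['top','wrist','scene']:
    if c=='scene': grab_frame(c)
    for l in ['handle_grip','gate_hinge','key_grip','mark']:
        r=landmark_of(l,c); print(c,l,[(np.round(q['xyz'],4).tolist(),round(q['p'],2)) for q in r[:1]])
E
```

```text
rel [-0.12013959  0.04102461] r 0.12695093294127083 theta 1.5484111536885221 [0.48762718 0.09057571 0.09907253] [ 1.96375719 -1.84225968  8.32304933] 0.20015142912443656 20.8333
top handle_grip []
top gate_hinge [([0.608, 0.0632, 0.0459], 0.56)]
top key_grip [([0.6031, -0.1811, 0.1232], 0.57)]
top mark [([0.5639, -0.1876, 0.0848], 0.63)]
wrist handle_grip [([0.4852, 0.088, 0.1068], 0.88)]
wrist gate_hinge [([0.6092, 0.0689, 0.0506], 0.81)]
wrist key_grip []
wrist mark []
scene handle_grip [([0.4806, 0.09, 0.1028], 0.39)]
scene gate_hinge [([0.6069, 0.0675, 0.0485], 0.77)]
scene key_grip [([0.601, -0.1843, 0.1222], 0.63)]
scene mark [([0.5655, -0.1839, 0.0851], 0.85)]
```

View pics/w8.png

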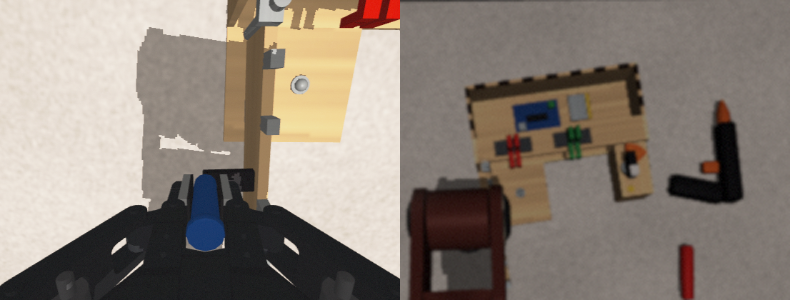

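The leaf at (265,110) stands square to the tote front at about 1.55 rad, with the blue handle at (205,215) in the jaws. Key and both catches are as they should be, so I'll hand in.

```bash
python3 -c "
from h import *
print(finish_job())"
```

```text
the job is handed in; nothing more can be done
None
```

I handed in the job at about 21 s: key nose turned to the yellow dot, red then green catch squeezed together, and the gate held by the blue handle at about 1.55 rad; I kept clear of the cup, screwdriver and glue gun.

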